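# Third hand for the spice drawer: hold its front on its dowels

## Task

The small spice drawer stands on its back on the worktop, and its painted front lies beside it. Take the front by its handle, set it on the two dowels of the drawer box so that it sits fully home and flush, and press it down with a steady push, about 15 N between front and box, so that I can drive the screws from inside. Finish while still holding the handle and pressing, without letting go or easing off; be gentle, keep the box standing where it is, and leave the jars, mill, glass and mug alone.

Things in the scene. Friction and masses are not known exactly. Their poses are not given: they have to be found in the camera images.
- drawer_front: Drawer front, loose, cream-painted board 104 (x) x 226 (y) x 16 (z) mm, steel bar handle on its face, 0.25 to 0.48 kg, lying handle up near the robot. Origin: centre of its back face (underside); z up, y along board and handle. Two blind holes in the back face, 11 mm wide, 12.5 mm deep, at y = -75 and +75 mm, x = 0. It fits either way round (half a turn).
- front_handle (a point): Middle of the handle's bar, 48 mm above the back face (32 mm above the painted face). The bar is round, 10 mm thick, straight along the front's y for 80 mm, with free space of 27 mm beneath it.
- drawer_box: Drawer box of bare pale wood, loose, about 1.3 kg, standing on its back on the worktop, behind the front as seen from the robot: 86 (x) x 200 (y) x 160 (z) mm, open on the side towards the robot (-x). Origin: centre of its underside, z up, y along its width.
- box_seat (a point): Centre of the box's upper face, 160 mm above the worktop; axes as the box. Two dowels 8 mm thick, tips tapered to 4.4 mm, stand 11 mm proud of it at y = -75 and +75 mm, x = 0. The front is home when its origin is at this point, y axes parallel. Wood on wood, no spring: once seated, the force climbs by 10 N or more per mm commanded further.
- spice_jar_a: Spice jar, 45 mm wide, 100 mm tall, bystander; origin at the centre of its underside.
- spice_jar_b: Spice jar, 47 mm wide, 98 mm tall, bystander; origin at the centre of its underside.
- spice_jar_c: Spice jar, 40 mm wide, 101 mm tall, bystander; origin at the centre of its underside.
- salt_mill: Glass shaker with a grey domed top, 44 mm wide, 90 mm tall, bystander; origin at the centre of its underside.
- glass: Drinking glass, 81 mm wide, 93 mm tall, bystander; origin at the centre of its underside.
- mug: Mug, 82 x 112 x 94 mm with its handle, bystander; origin at the centre of its underside.

How it is judged:
By the outcome, as a careful person would: the job done as asked, in the order asked, and still so for the second after the job is handed in, while the arm keeps its last pose, push and grip.
It also fails if it takes over 54 s, if anything falls off the work surface, if the arm or the gripper's body presses on something with over 40 N, if the wrist force passes 120 N, or if a joint passes its speed limit or range.

## Robot

A 6-joint arm with a two-finger parallel gripper is mounted at the origin on a cart in front of the work surface, level with it; the furniture and walls round the work are solid. World frame = base frame: x ahead of the robot, y to its left, z up, the work surface at z = 0. Lengths are in m, angles in rad, forces in N, time in s.
With the tool pointing down it reaches from about 0.275 to 0.85 m from the base axis. Payload 19 kg.
Tool frame: the origin (TCP) lies on the mounting face of the last link; the fingertips stand 173 mm ahead of it and the grasp point (between the pads) lies 155 mm ahead of it; z points along the fingers, y is the line along which they close (so a half turn about z gives the same grasp; the last joint's range is limited). The gripper opens to 85 mm and grips with 20 to 120 N. Pads are 22 mm wide; open, the fingers measure 114 mm over their backs; the gripper's body (76 mm by 85 mm) begins 54 mm behind the grasp point. The pads swing forward as they close: fully open they stand 13 mm farther back than shut.
Start: joints at [-1.292, 0.15, 1.437, -0, 1.554, -0.134], TCP at [0.231, -0.527, 0.405] pointing down, gripper open.
Joint ranges: [-2.8, 2.8], [-0.68, 2.1], [0.12, 2.68], [-1.39, 4.53], [0.16, 2.79], [-2.81, 2.81]. Speed limits (rad/s): [1.89, 1.89, 2.22, 3.01, 3.01, 3.01].

## Interface

Orientations are given as a rotation vector (axis times angle).
In Python, from plant import status, vision, manip gives the robot as it stands.
- The arm moves only by the tool drive_tool, never from a script. Its argument "deltas" is a list that holds one entry, the list of rows, each a list of 7 numbers: the shift along the world's x, y, z in cm, then the turn, a rotation vector about the world's x, y, z in degrees, then the finger opening in cm, from 0 to 8.54. A call has 1 to 10 rows; each row is the pose to reach, as a shift and turn from the pose commanded when the call began; what a row does not reach only later rows make up. A row lasts 1/10 s, in which the tool goes at most 50 mm and 8.59 degrees, less where a joint would pass 70% of its speed; a pose out of reach is approached as far as the arm can. A call with a gripper value outside its range is refused whole. The fingers move at their own pace and stop on an object; the grip force is fixed at half the most. Time passes only in rows, so rows that repeat a pose let the fingers close. It gives the time, the measured TCP pose, the force, the opening and the grip force at its end, in the units of the state.
- status.state(): the state, without advancing time (a new reading comes with each control period).
- vision.get_image(name): name is "scene" or "top" or "wrist"; returns the picture (420x560x3 uint8, red, green, blue); there is no depth.
- vision.camera_params(name): a dict with "K" (3x3 intrinsics, pixels), "k1" (the pictures are not rectified: a ray, as slopes to the right and down, at radius r is drawn at 1 + k1 r^2 times it, then the intrinsics apply), "R" (3x3) and "t" (3): a world point X has camera coordinates R X + t. Camera axes: x right, y down, z forward; pixel columns grow to the right and rows downward; lengths in m; the calibration is good to about 2 mm. A picture is of the moment at which its call begins: read the wrist's pose just before it. camera_params takes no time and is no camera call; for the wrist camera it gives the pose at the moment of the call.
- manip.close_job(): hands the job in; it is judged then, once.
The state is a dict: "time_s": time; "q": joint angles; "qvel": joint speeds; "joint_efforts": joint torques, N m; "tcp_pos": TCP position; "tool_rot": TCP orientation; "force": force on the tool from outside, world axes, zero at the start; "ft_torque": the same for the moment, N m; "opening": finger opening in m; "gripper_force": force on a finger pad.
Only numpy, scipy, OpenCV 4.12 (cv2) and the standard library are available. Lean on these libraries where they do the work, as an engineer would, in place of code of your own. Each camera call takes 0.05 s, during which the arm holds its last target. There are 200 camera calls.

## Working session

There is one attempt and no reset: what is moved stays moved. The work goes in short steps, Python scripts to look and compute and a tool call to move; the robot and the scene stay as the last step left them, time stands still between calls to the robot, and variables do not carry over. Pictures are saved under pics/ and viewed, at most 10 in all, crops included, and the job is handed in when it is done.

Besides the shell and the picture viewer there is one more tool, called after ">>>" as name([rows], argument=value, ...), one row to a line, values as JSON. drive_tool: Moves the arm, as the interface text tells. Its arguments: {"type":"object","properties":{"deltas":{"type":"array","items":{"type":"array","items":{"type":"array","items":{"type":"number"}}}}},"required":["deltas"]}

```bash
mkdir -p pics; cat > h.py <<'E'
import numpy as np, cv2
from plant import status, vision, manip
def grab(n,f=None):
    p=vision.camera_params(n); im=vision.get_image(n)
    if f: cv2.imwrite('pics/'+f,im[:,:,::-1])
    return im,p
def ray(p,uv):
    K=np.array(p['K']);R=np.array(p['R']);t=np.array(p['t'])
    d=np.linalg.solve(K,[uv[0],uv[1],1.]);d=d[:2]/d[2]
    s=d.copy()
    for _ in range(20): s=d/(1+p['k1']*(s@s))
    return -R.T@t, R.T@np.array([s[0],s[1],1])
def onz(p,uv,z):
    c,d=ray(p,uv); return c+d*(z-c[2])/d[2]
def proj(p,X):
    x=np.array(p['R'])@X+np.array(p['t']); s=x[:2]/x[2]; s=s*(1+p['k1']*(s@s))
    return (np.array(p['K'])@[s[0],s[1],1])[:2]
E
python3 - <<'E'
from h import *
a,p=grab('scene');b,q=grab('top')
cv2.imwrite('pics/s.png',a[:,:,::-1]);cv2.imwrite('pics/t.png',b[:,:,::-1])
for x in(p,q): print(x['K'],x['k1'],-np.array(x['R']).T@x['t'],x['R'])
print(status.state())
E
```

```text
[[449.84954143   0.         279.45552877]
 [  0.         449.84954143 204.36455762]
 [  0.           0.           1.        ]] 0.017851304029452737 [ 0.78720227 -0.47668889  0.90664331] [[ 0.94828846  0.31733057  0.00709256]
 [ 0.26055077 -0.76546113 -0.5883728 ]
 [-0.18127959  0.55979511 -0.80855868]]
[[423.20206103   0.         285.33102313]
 [  0.         423.20206103 208.49233473]
 [  0.           0.           1.        ]] -0.1014093372542266 [0.53232767 0.086563   0.97207268] [[-0.02439941 -0.99943929  0.02292982]
 [-0.99465038  0.02196676 -0.10093606]
 [ 0.10037577 -0.02526994 -0.99462864]]
{'time_s': 0.1, 'q': array([-1.29199499e+00,  1.50938727e-01,  1.43796704e+00, -4.41766780e-06,
        1.55384005e+00, -1.34017920e-01]), 'qvel': array([ 0.00012462, -0.00298661,  0.00036535, -0.0008731 ,  0.00056182,
       -0.00013603]), 'joint_efforts': array([ 6.58614939e-03, -7.14382982e+01, -5.71786129e+01,  7.80197752e-05,
        7.18629977e-03, -1.70020303e-05]), 'tcp_pos': array([ 0.23064675, -0.52666929,  0.40413414]), 'tool_rot': array([-3.07378080e+00, -6.43624670e-01,  1.37884232e-04]), 'force': array([1.06927546, 0.45103506, 0.1076631 ]), 'ft_torque': array([0.01099779, 0.01817185, 0.01898957]), 'gripper_force': 0.0, 'opening': 0.0856903650592385}
```

View pics/s.png

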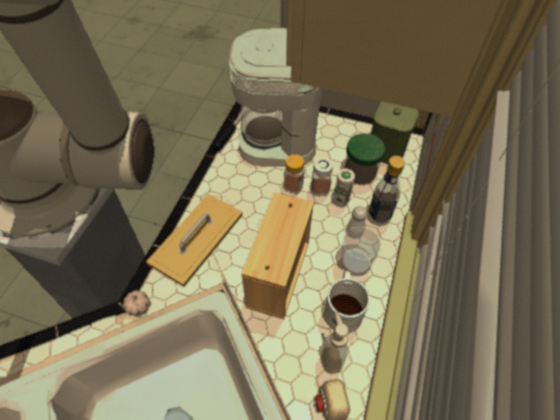

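View pics/t.png

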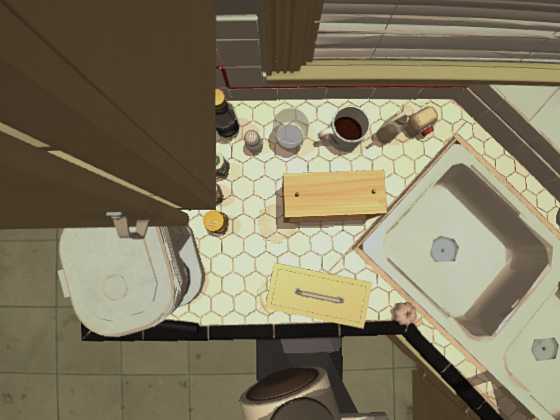

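The scene view shows the board at about (195,237) with its grey handle, and the box behind it. In the top view the handle runs from (297,292) to (342,300), and the dowels are at (297,195) and (374,191). Next I measure them.

```bash
python3 - <<'E'
from h import *
im=cv2.imread('pics/t.png');p=vision.camera_params('top')
hsv=cv2.cvtColor(im,cv2.COLOR_BGR2HSV)
print('hsv board',hsv[280,300],hsv[310,350],'box',hsv[180,330],hsv[200,340],'tile',hsv[245,330],'handle',hsv[296,319])
def rect(mask,roi,z,nm):
    m=np.zeros_like(mask);x0,y0,x1,y1=roi;m[y0:y1,x0:x1]=mask[y0:y1,x0:x1]
    m=cv2.morphologyEx(m,cv2.MORPH_OPEN,np.ones((3,3)))
    c=max(cv2.findContours(m,0,2)[0],key=cv2.contourArea)[:,0]
    P=np.array([onz(p,u,z)[:2] for u in c.astype(float)],np.float32)*1000
    r=cv2.minAreaRect(P);print(nm,r)
    return m
sat=cv2.inRange(hsv,(12,95,120),(32,255,255))
m1=rect(sat,(255,250,385,335),.016,'front')
m2=rect(cv2.inRange(hsv,(5,95,150),(32,255,255)),(275,160,395,225),.16,'box')
cv2.imwrite('pics/m.png',np.hstack([m1,m2])[150:340])
g=cv2.inRange(hsv,(0,0,0),(180,90,255)); 
rect(g,(285,280,352,310),.048,'handle')
for u in [(297,195),(374,191)]: print('dowel',onz(p,u,.171))
s=vision.camera_params('scene')
for u in [(290,206),(266,268)]: print('dowel s',onz(s,u,.171))
for u in [(194,234)]: print('h s',onz(s,u,.048))
v=cv2.resize(im[160:330,260:400],None,fx=4,fy=3.5,interpolation=2);cv2.imwrite('pics/tc.png',v)
E
```

```text
hsv board [ 27  96 213] [ 24 106 212] box [ 22 115 213] [ 21 118 212] tile [ 45  18 222] handle [ 22  37 187]
front ((431.9674987792969, -7.823799133300781), (225.09518432617188, 103.87342071533203), 76.63894653320312)
box ((642.3826293945312, -30.906387329101562), (85.08595275878906, 198.70285034179688), 0.9810432195663452)
handle ((436.0312805175781, -4.2876129150390625), (106.12590789794922, 16.04092788696289), 76.67085266113281)
dowel [0.63858424 0.04328004 0.171     ]
dowel [ 0.64330681 -0.10571038  0.171     ]
dowel s [0.64370547 0.03560977 0.171     ]
dowel s [ 0.64469568 -0.11209994  0.171     ]
h s [ 0.4390062 -0.0222277  0.048    ]
```

View pics/tc.png

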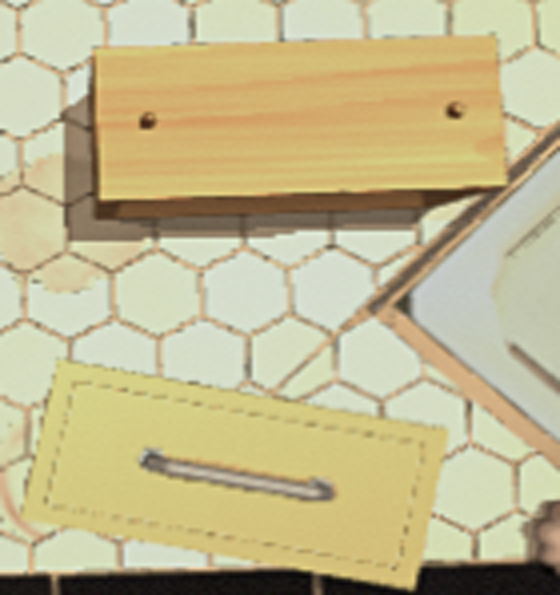

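The crop gives a board yaw of about -13.4° and a box yaw of about +1 to +1.8°. Now I plan the approach.

```bash
cat >> h.py <<'E'
from scipy.spatial.transform import Rotation as Ro
def plan(xy,z,yaw):
    "target TCP pos, tool pointing down with tool y (mod half turn) along yaw deg from world x"
    s=status.state();R=Ro.from_rotvec(s['tool_rot']);c=np.radians(yaw)
    best=None
    for k in(1,-1):
        y=k*np.array([np.cos(c),np.sin(c),0]);zz=np.array([0,0,-1.]);T=Ro.from_matrix(np.c_[np.cross(y,zz),y,zz])
        d=np.degrees((T*R.inv()).as_rotvec()); print('turn',d.round(2))
    print('shift cm',((np.array([*xy,z])-s['tcp_pos'])*100).round(2), 'tooly',R.as_matrix()[:,1].round(3),'z',R.as_matrix()[:,2].round(3),'q6',s['q'].round(2),'t',s['time_s'])
E
python3 - <<'E'
from h import *
plan((.434,-.006),.33,-13.4)
E
```

```text
turn [-5.000e-02 -5.000e-02  5.295e+01]
turn [-6.0000e-02  6.0000e-02 -1.2705e+02]
shift cm [20.34 52.07 -7.41] tooly [ 0.401 -0.916 -0.001] z [-0.     0.001 -1.   ] q6 [-1.29  0.15  1.44 -0.    1.55 -0.13] t 0.1
```

>>> drive_tool([
  [[1, 2, 0, 0, 0, 2, 8.5], [3, 6, -0.5, 0, 0, 6, 8.5], [5, 11, -1, 0, 0, 11, 8.5], [7, 16, -1.5, 0, 0, 16, 8.5], [9, 21, -2, 0, 0, 21, 8.5], [11, 26, -3, 0, 0, 26, 8.5], [13, 31, -4, 0, 0, 31, 8.5], [15, 36, -5, 0, 0, 36, 8.5], [17, 41, -6, 0, 0, 42, 8.5], [18, 45, -7, 0, 0, 47, 8.5]],
])

```text
time_s: 1.1
tcp_pos: [0.404, -0.0967, 0.3395]
tool_rot: [2.559, 1.821, 0.001]
force: [2.2, -1.0, -0.3]
opening: 0.0851
gripper_force: 0.0
```

>>> drive_tool([
  [[1.3, 3.8, -0.2, 0, 0, 3, 8.5], [2.3, 6, -0.4, 0, 0, 5, 8.5], [2.3, 7.1, -0.4, 0, 0, 6, 8.5], [2.3, 7.1, -0.4, 0, 0, 6, 8.5], [2.3, 7.1, -0.4, 0, 0, 6, 8.5], [2.3, 7.1, -0.4, 0, 0, 6, 8.5]],
])

```text
time_s: 1.7
tcp_pos: [0.4266, -0.0286, 0.3358]
tool_rot: [2.466, 1.946, -0.0]
force: [0.6, -0.0, -0.2]
opening: 0.0848
gripper_force: 0.0
```

```bash
python3 - <<'E'
from h import *
im,p=grab('wrist','w1.png'); print(p['K'],p['k1'],-p['R'].T@p['t'],p['R']); plan((.434,-.006),.203,-13.4)
print('pred handle ends/mid px',[proj(p,np.array([.434+.04*k*.231,-.006+.04*k*.973,.048])).round(0) for k in(-1,0,1)])
E
```

```text
[[328.67696437   0.         276.28646312]
 [  0.         328.67696437 203.1496377 ]
 [  0.           0.           1.        ]] -0.03692394436257002 [0.44439809 0.04668299 0.304472  ] [[ 0.97254629 -0.23270569  0.001331  ]
 [-0.22212622 -0.92659591  0.30344679]
 [-0.0693805  -0.2954117  -0.95284746]]
turn [ 0.01 -0.    0.06]
turn [-1.0000e-02 -2.0000e-02 -1.7994e+02]
shift cm [  0.74   2.26 -13.28] tooly [ 0.973 -0.233 -0.   ] z [-0. -0. -1.] q6 [-0.25 -0.13  1.86 -0.    1.41 -0.01] t 1.75
pred handle ends/mid px [array([279., 217.]), array([279., 169.]), array([279., 118.])]
```

View pics/w1.png

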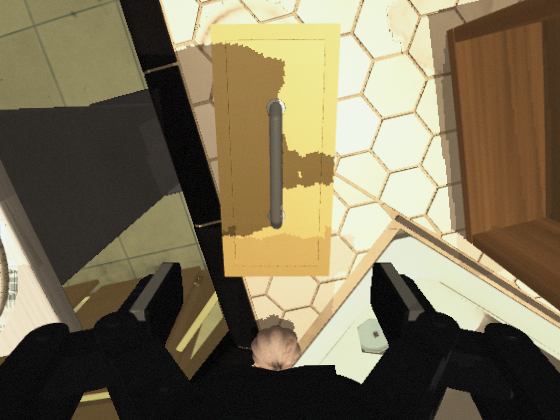

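The wrist view shows the bar from (276,107) to (277,219). The board corners are at (211,24), (341,24), (225,276) and (330,276).

```bash
python3 - <<'E'
from h import *
p=vision.camera_params('wrist')
a,b,c,d=[onz(p,u,.016)[:2] for u in[(211,24),(341,24),(330,276),(225,276)]]
cen=(a+b+c+d)/4; v=(a+b-c-d)/2; print('board',cen,np.linalg.norm(v),-np.degrees(np.arctan2(v[0],v[1])),np.linalg.norm(a-b),np.linalg.norm(c-d))
e,f=onz(p,(276,107),.048)[:2],onz(p,(277,219),.048)[:2];v=e-f
print('bar',(e+f)/2,np.linalg.norm(v),-np.degrees(np.arctan2(v[0],v[1])))
E
```

```text
board [ 0.43244128 -0.00726115] 0.22519348119028273 -13.095664167026358 0.10315716222550823 0.1043747129540313
bar [ 0.43316036 -0.00272122] 0.08965628295298739 -12.944430129265346
```

>>> drive_tool([
  [[0.3, 1.2, -1, 0, 0, 0.3, 8.5], [0.6, 2.2, -4, 0, 0, 0.3, 8.5], [0.6, 2.25, -7, 0, 0, 0.3, 8.5], [0.6, 2.25, -9.5, 0, 0, 0.3, 8.5], [0.6, 2.25, -11.5, 0, 0, 0.3, 8.5], [0.6, 2.25, -12.6, 0, 0, 0.3, 8.5], [0.6, 2.25, -13.2, 0, 0, 0.3, 8.5], [0.6, 2.25, -13.2, 0, 0, 0.3, 8.5], [0.6, 2.25, -13.2, 0, 0, 0.3, 6], [0.6, 2.25, -13.2, 0, 0, 0.3, 4]],
])

```text
time_s: 2.75
tcp_pos: [0.4331, -0.0052, 0.2045]
tool_rot: [2.459, 1.954, 0.001]
force: [0.2, -0.7, 0.5]
opening: 0.0583
gripper_force: 0.0
```

>>> drive_tool([
  [[0, 0, 0, 0, 0, 0, 3], [0, 0, 0, 0, 0, 0, 2], [0, 0, 0, 0, 0, 0, 1.5], [0, 0, 0, 0, 0, 0, 1.2], [0, 0, 0, 0, 0, 0, 0.5], [0, 0, 0, 0, 0, 0, 0], [0, 0, 0, 0, 0, 0, 0], [0, 0, 0, 0, 0, 0, 0], [0, 0, 0, 0, 0, 0, 0], [0, 0, 0, 0, 0, 0, 0]],
])

```text
time_s: 3.75
tcp_pos: [0.4328, -0.0052, 0.2038]
tool_rot: [-2.459, -1.954, 0.0]
force: [-2.5, -0.2, 5.3]
opening: 0.0079
gripper_force: 58.5
```

>>> drive_tool([
  [[0, 0, 0.3, 0, 0, 0, 0], [0, 0, 1, 0, 0, 0, 0], [0, 0, 2.5, 0, 0, 0, 0], [0, 0, 5, 0, 0, 0, 0], [0, 0, 8, 0, 0, 0, 0], [0, 0, 11, 0, 0, 0, 0], [0, 0, 14.5, 0, 0, 0, 0], [0, 0, 18, 0, 0, 0, 0], [0, 0, 20.5, 0, 0, 0, 0], [0, 0, 22, 0, 0, 0, 0]],
])

```text
time_s: 4.75
tcp_pos: [0.4325, -0.0051, 0.4263]
tool_rot: [2.458, 1.954, 0.003]
force: [-0.2, -0.7, -5.2]
opening: 0.0078
gripper_force: 58.8
```

```bash
python3 - <<'E'
from h import *
im,p=grab('wrist','w2.png'); im2,_=grab('scene','s2.png'); 
cv2.imwrite('pics/ws2.png',cv2.resize(np.hstack([im,im2])[:,:,::-1],None,fx=.71,fy=.71,interpolation=3))
s=status.state();print(s['force'],s['ft_torque'],s['tcp_pos'],s['opening'])
E
```

```text
[-0.37776274 -0.15108949 -4.46500275] [ 0.05154252  0.01714262 -0.04914834] [ 0.43272397 -0.00511184  0.4257928 ] 0.007756551995583084
```

View pics/ws2.png

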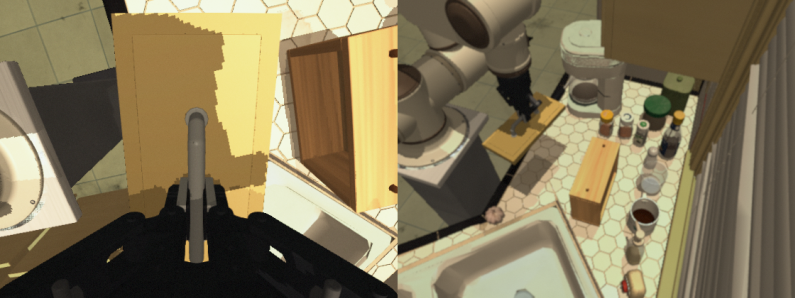

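The board is held by its handle and looks level, and both dowels show at the right edge of the wrist view. I'll move nearer, parallel to the box, for a close look.

>>> drive_tool([
  [[0.5, -0.3, 0, 0, 0, 2, 0], [1.5, -0.6, 0, 0, 0, 4, 0], [2.5, -1, 0, 0, 0, 6, 0], [3.5, -1.4, 0, 0, 0, 8, 0], [4.5, -1.8, 0, 0, 0, 10, 0], [5.5, -2.2, 0, 0, 0, 12, 0], [6.2, -2.5, 0, 0, 0, 13.5, 0], [6.5, -2.5, 0, 0, 0, 14.5, 0], [6.5, -2.5, 0, 0, 0, 14.5, 0], [6.5, -2.5, 0, 0, 0, 14.5, 0]],
])

```text
time_s: 5.85
tcp_pos: [0.4975, -0.03, 0.4235]
tool_rot: [-2.193, -2.249, 0.0]
force: [-0.6, 0.1, -3.9]
opening: 0.008
gripper_force: 58.7
```

```bash
python3 - <<'E'
from h import *
im,p=grab('wrist','w3.png'); s=status.state();print(s['force'],s['tcp_pos'],s['tool_rot'])
np.save('w3.npy',p,allow_pickle=True)
E
```

```text
[-0.43582363  0.58764819 -3.77077217] [ 0.49750101 -0.02997209  0.42365038] [-2.19342803e+00 -2.24883005e+00  1.27136084e-04]
```

View pics/w3.png

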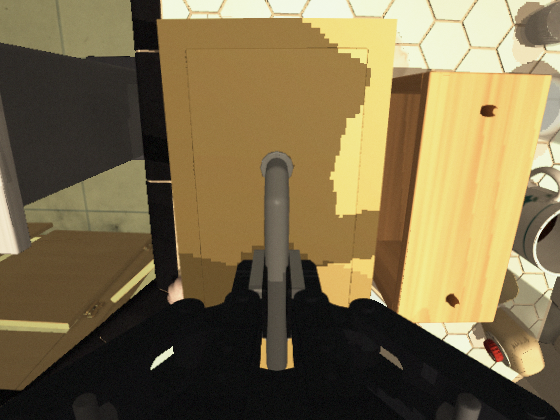

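The wrist view shows the far dowel at (489,111) and the near one at (452,299). Box top corners are at (429,73), (547,76) and (494,322), and the board's far corners at (159,19) and (397,19).

```bash
python3 - <<'E'
from h import *
p=np.load('w3.npy',allow_pickle=True).item()
im=cv2.imread('pics/w3.png');g=cv2.cvtColor(im,6)
C=np.array([[159,19],[397,19],[429,73],[547,76],[494,322]],np.float32).reshape(-1,1,2)
c=cv2.cornerSubPix(g,C.copy(),(5,5),(-1,-1),(3,50,.01))[:,0];print(c)
D=[]
for x,y in[(489,111),(452,299)]:
    r=g[y-12:y+13,x-14:x+15];m=(r<110).astype(np.uint8)
    n,l,st,ce=cv2.connectedComponentsWithStats(m);i=1+np.argmax(st[1:,4]);print(st[i],ce[i]+[x-14,y-12])
    D.append(onz(p,ce[i]+[x-14,y-12],.1655)[:2])
print('dowels',D,'mid',(D[0]+D[1])/2,np.linalg.norm(D[0]-D[1]));v=D[0]-D[1];print('yaw',-np.degrees(np.arctan2(v[0],v[1])))
B=[onz(p,u,.16)[:2] for u in c[2:]];print('box',B,'centre',(B[0]+B[2])/2)
# board far edge: depth from 104 mm width (painted face)
d=[ray(p,u) for u in c[:2]];o=d[0][0]
s=.104/np.linalg.norm(d[0][1]-d[1][1])
P=[o+s*k[1] for k in d];print('board far corners',P)
R=Ro.from_rotvec(status.state()['tool_rot']).as_matrix();t=status.state()['tcp_pos'];print('tool frame',[(R.T@(q-t)).round(4) for q in P])
E
```

```text
[[160.35901   17.96048 ]
 [396.67267   18.562357]
 [430.33325   68.62877 ]
 [547.        76.      ]
 [492.46564  321.52502 ]]
[  5   6  16  12 140] [487.05       110.32857143]
[  8   7  13  13 107] [451.64485981 299.6635514 ]
dowels [array([0.63819304, 0.04458162]), array([ 0.64167472, -0.10348367])] mid [ 0.63993388 -0.02945103] 0.14810622523678624
yaw 1.3470325233155886
box [array([0.59745375, 0.06983493]), array([0.67928106, 0.06876783]), array([ 0.68572848, -0.1286889 ])] centre [ 0.64159111 -0.02942698]
board far corners [array([0.44363102, 0.08062978, 0.23200829]), array([0.54760428, 0.08298304, 0.23216417])]
tool frame [array([ 0.1119, -0.0511,  0.1917]), array([0.1117, 0.0529, 0.1915])]
```

```bash
python3 - <<'E'
from h import *
a,p=grab('top','t3.png');b,q=grab('scene','s3.png')
X=np.array([.4975,-.030,.235]);u=proj(p,X).astype(int);v=proj(q,X).astype(int);print(u,v)
A=cv2.resize(a[u[1]-60:u[1]+60,u[0]-95:u[0]+95],None,fx=4,fy=4,interpolation=2)[:300*2]
B=cv2.resize(b[v[1]-75:v[1]+75,v[0]-100:v[0]+100],None,fx=4,fy=4,interpolation=2)
cv2.imwrite('pics/b3.png',B[:,:,::-1]);cv2.imwrite('pics/a3.png',A[:,:,::-1])
E
```

```text
[343 269] [206 192]
```

View pics/b3.png

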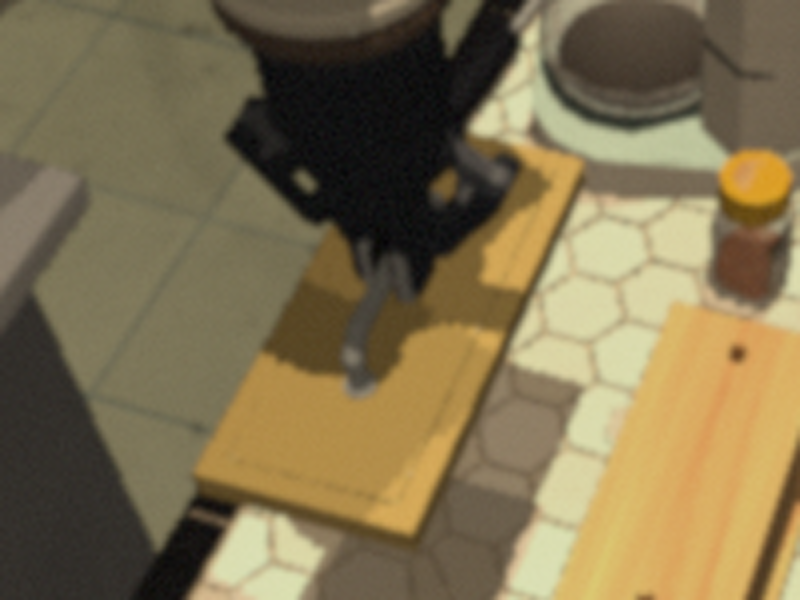

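View pics/a3.png

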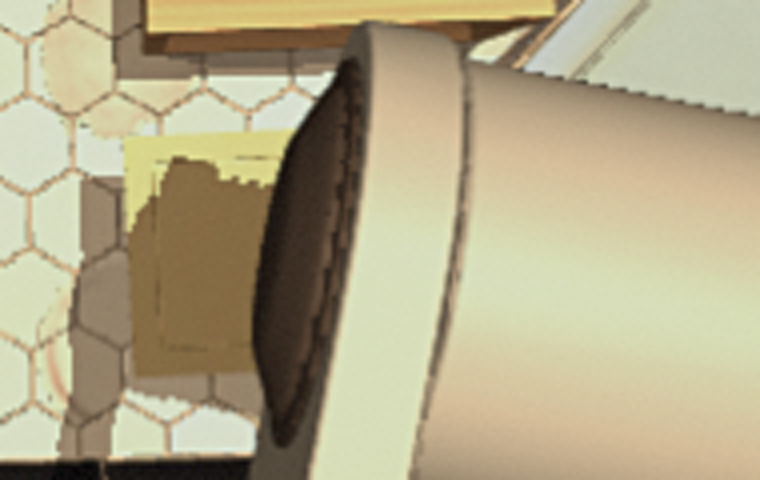

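The scene crop shows the board's face corners at (582,157), (412,527) and (197,478), and the top crop shows its left corners at (125,136) and (133,376). I'll check the tilt from these.

```bash
python3 - <<'E'
from h import *
q=vision.camera_params('scene');p=vision.camera_params('top')
f=lambda x,y:np.array([x/4+106-.375,y/4+117-.375])
g=lambda x,y:np.array([x/4+343-95-.375,y/4+269-60-.375])
th=np.radians(1.3);ux=np.array([np.cos(th),np.sin(th),0]);c0=np.array([.4984,-.031,0])
for nm,uv in(('far+x',f(582,157)),('near+x',f(412,527))):
    c,d=ray(q,uv);k=(.052-ux@(c-c0))/(ux@d);print(nm,c+k*d)
c,d=ray(q,f(197,478));k=(-.052-ux@(c-c0))/(ux@d);print('near-x',c+k*d)
# triangulate far+x from top & scene
c1,d1=ray(q,f(582,157));c2,d2=ray(p,g(125,136))
s=np.linalg.lstsq(np.c_[d1,-d2],c2-c1,rcond=None)[0];print('tri',c1+s[0]*d1,c2+s[1]*d2,'mis')
for z in(.232,.236):print(z,onz(p,g(125,136),z),onz(p,g(133,376),z))
E
```

```text
far+x [0.54797113 0.0766206  0.24370437]
near+x [ 0.55294591 -0.14259829  0.24063962]
near-x [ 0.44895239 -0.14406399  0.22878585]
tri [0.54643853 0.0801653  0.23945733] [0.54727834 0.0805452  0.23947135] mis
0.232 [0.54743081 0.08048383 0.232     ] [0.44377872 0.07944783 0.232     ]
0.236 [0.54734918 0.08051669 0.236     ] [0.44425732 0.07948629 0.236     ]
```

The tilt is within the measuring noise. I'll shift over the box by +14.25 cm in x and +0.2 cm in y, then lower to just above the dowels.

>>> drive_tool([
  [[0.6, 0, 0, 0, 0, 0, 0], [2, 0.1, 0, 0, 0, 0, 0], [4, 0.2, 0, 0, 0, 0, 0], [6.2, 0.2, 0, 0, 0, 0, 0], [8.4, 0.2, 0, 0, 0, 0, 0], [10.6, 0.2, 0, 0, 0, 0, 0], [12.5, 0.2, 0, 0, 0, 0, 0], [13.7, 0.2, 0, 0, 0, 0, 0], [14.25, 0.2, 0, 0, 0, 0, 0], [14.25, 0.2, 0, 0, 0, 0, 0]],
])

```text
time_s: 7.0
tcp_pos: [0.6412, -0.0281, 0.4229]
tool_rot: [-2.193, -2.249, 0.001]
force: [0.4, -0.2, -5.1]
opening: 0.0081
gripper_force: 58.8
```

>>> drive_tool([
  [[0, 0, -0.5, 0, 0, 0, 0], [0, 0, -1.3, 0, 0, 0, 0], [0, 0, -2.2, 0, 0, 0, 0], [0, 0, -3, 0, 0, 0, 0], [0, 0, -3.5, 0, 0, 0, 0], [0, 0, -3.8, 0, 0, 0, 0], [0, 0, -3.8, 0, 0, 0, 0], [0, 0, -3.8, 0, 0, 0, 0]],
])

```text
time_s: 7.8
tcp_pos: [0.6403, -0.0281, 0.386]
tool_rot: [2.193, 2.249, 0.0]
force: [0.9, 0.3, -4.4]
opening: 0.0078
gripper_force: 58.7
```

```bash
python3 - <<'E'
from h import *
s=status.state();print(s['force'],s['ft_torque'],s['tcp_pos'],s['tool_rot'])
b,q=grab('scene','s4.png');w,_=grab('wrist','w4.png')
cv2.imwrite('pics/b4.png',cv2.resize(b[130:330,190:370],None,fx=3,fy=3,interpolation=2)[:,:,::-1])
E
```

```text
[ 0.85328633  0.31211958 -4.35970601] [-0.02506938 -0.038137    0.02747012] [ 0.64031104 -0.02813243  0.38595514] [2.19300609e+00 2.24928712e+00 2.08958385e-04]
```

View pics/b4.png

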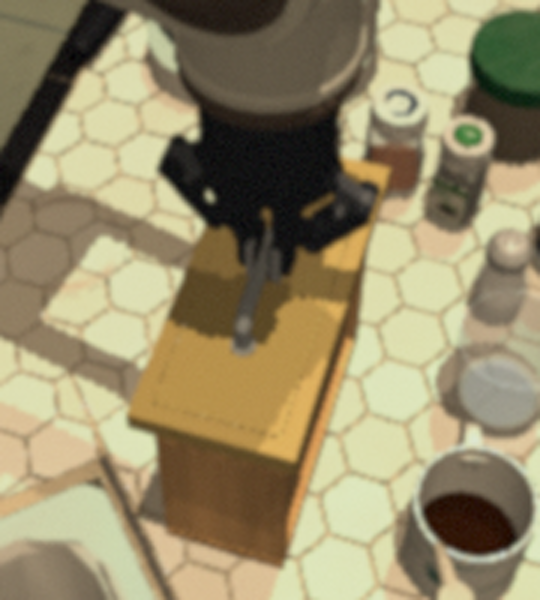

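The front hangs squarely over the box. I'm lowering it slowly while watching force and height.

>>> drive_tool([
  [[0.05, 0, -0.2, 0, 0, 0, 0], [0.05, 0, -0.4, 0, 0, 0, 0], [0.05, 0, -0.6, 0, 0, 0, 0], [0.05, 0, -0.8, 0, 0, 0, 0], [0.05, 0, -1.0, 0, 0, 0, 0], [0.05, 0, -1.1, 0, 0, 0, 0], [0.05, 0, -1.1, 0, 0, 0, 0]],
])

```text
time_s: 8.6
tcp_pos: [0.6408, -0.0282, 0.3745]
tool_rot: [-2.193, -2.249, 0.0]
force: [0.3, -0.4, -5.2]
opening: 0.008
gripper_force: 58.8
```

>>> drive_tool([
  [[0, 0, -0.1, 0, 0, 0, 0], [0, 0, -0.2, 0, 0, 0, 0], [0, 0, -0.3, 0, 0, 0, 0], [0, 0, -0.3, 0, 0, 0, 0]],
])

```text
time_s: 9.0
tcp_pos: [0.6408, -0.0281, 0.3715]
tool_rot: [-2.193, -2.249, 0.0]
force: [-0.0, -0.2, -4.4]
opening: 0.008
gripper_force: 58.8
```

It is already 3 mm below dowel-tip height with no contact, so the dowels are in the holes.

>>> drive_tool([
  [[0, 0, -0.1, 0, 0, 0, 0], [0, 0, -0.2, 0, 0, 0, 0], [0, 0, -0.3, 0, 0, 0, 0], [0, 0, -0.3, 0, 0, 0, 0]],
])

```text
time_s: 9.4
tcp_pos: [0.6408, -0.0281, 0.3685]
tool_rot: [-2.193, -2.249, 0.0]
force: [-0.1, 0.5, -3.9]
opening: 0.0076
gripper_force: 58.8
```

>>> drive_tool([
  [[0, 0, -0.1, 0, 0, 0, 0], [0, 0, -0.2, 0, 0, 0, 0], [0, 0, -0.3, 0, 0, 0, 0], [0, 0, -0.3, 0, 0, 0, 0]],
])

```text
time_s: 9.8
tcp_pos: [0.6408, -0.0282, 0.3655]
tool_rot: [-2.193, -2.249, 0.0]
force: [1.0, 0.1, -4.2]
opening: 0.0076
gripper_force: 58.8
```

>>> drive_tool([
  [[0, 0, -0.05, 0, 0, 0, 0], [0, 0, -0.1, 0, 0, 0, 0], [0, 0, -0.1, 0, 0, 0, 0]],
])

```text
time_s: 10.1
tcp_pos: [0.6408, -0.0281, 0.3646]
tool_rot: [-2.193, -2.249, 0.0]
force: [-0.5, -0.1, -4.9]
opening: 0.0082
gripper_force: 58.8
```

>>> drive_tool([
  [[0, 0, -0.05, 0, 0, 0, 0], [0, 0, -0.05, 0, 0, 0, 0], [0, 0, -0.05, 0, 0, 0, 0]],
])

```text
time_s: 10.4
tcp_pos: [0.6408, -0.0281, 0.3642]
tool_rot: [-2.193, -2.249, 0.0]
force: [0.6, 0.3, -4.6]
opening: 0.0075
gripper_force: 58.8
```

>>> drive_tool([
  [[0, 0, -0.05, 0, 0, 0, 0], [0, 0, -0.05, 0, 0, 0, 0], [0, 0, -0.05, 0, 0, 0, 0]],
])

```text
time_s: 10.7
tcp_pos: [0.6409, -0.0282, 0.3639]
tool_rot: [2.193, 2.249, 0.001]
force: [1.4, 0.8, -1.0]
opening: 0.0077
gripper_force: 59.2
```

It makes contact at z = 0.3639, which is the expected home height. Now I press, aiming for Fz ≈ +10.6 (15 N minus the 4.4 N weight).

>>> drive_tool([
  [[0, 0, -0.03, 0, 0, 0, 0], [0, 0, -0.05, 0, 0, 0, 0], [0, 0, -0.05, 0, 0, 0, 0], [0, 0, -0.05, 0, 0, 0, 0]],
])

```text
time_s: 11.1
tcp_pos: [0.6408, -0.0281, 0.3639]
tool_rot: [2.192, 2.249, 0.001]
force: [1.8, 0.7, 5.4]
opening: 0.0079
gripper_force: 59.8
```

>>> drive_tool([
  [[0, 0, -0.02, 0, 0, 0, 0], [0, 0, -0.03, 0, 0, 0, 0], [0, 0, -0.03, 0, 0, 0, 0], [0, 0, -0.03, 0, 0, 0, 0]],
])

```text
time_s: 11.5
tcp_pos: [0.6408, -0.0281, 0.3639]
tool_rot: [2.192, 2.249, 0.001]
force: [-0.1, 0.4, 7.6]
opening: 0.0079
gripper_force: 60.0
```

>>> drive_tool([
  [[0, 0, -0.01, 0, 0, 0, 0], [0, 0, -0.02, 0, 0, 0, 0], [0, 0, -0.02, 0, 0, 0, 0], [0, 0, -0.02, 0, 0, 0, 0], [0, 0, -0.02, 0, 0, 0, 0]],
])

```text
time_s: 12.0
tcp_pos: [0.6408, -0.0281, 0.3639]
tool_rot: [2.192, 2.249, 0.001]
force: [-0.8, -0.1, 10.4]
opening: 0.0079
gripper_force: 60.2
```

```bash
python3 - <<'E'
from h import *
F=[]
for i in range(8):
    b,q=grab('scene');F.append(status.state()['force'])
print(np.array(F).round(1),np.mean(F,0)); s=status.state();print(s['ft_torque'],s['tcp_pos'],s['gripper_force'])
w,p=grab('wrist','w5.png');
a=cv2.resize(b[120:330,190:370],None,fx=2.2,fy=2.2,interpolation=2);w2=cv2.resize(w,(400,300),interpolation=3)
o=np.zeros((462,796,3),np.uint8);o[:,:396]=a;o[:300,396:]=w2
cv2.imwrite('pics/f.png',o[:,:,::-1])
E
```

```text
[[-0.1  0.3  9.7]
 [-0.2  0.4  8.3]
 [-1.4  0.5  9.1]
 [-1.2  0.5  9.5]
 [-1.4  1.3  9.7]
 [-0.7  0.3  9.6]
 [-0.1  0.8  9.4]
 [-1.5  0.6  8.9]] [-0.84260322  0.57204581  9.2818488 ]
[0.1441506  0.24121821 0.04193216] [ 0.64077847 -0.0281326   0.36386349] 60.21544933319092
```

View pics/f.png

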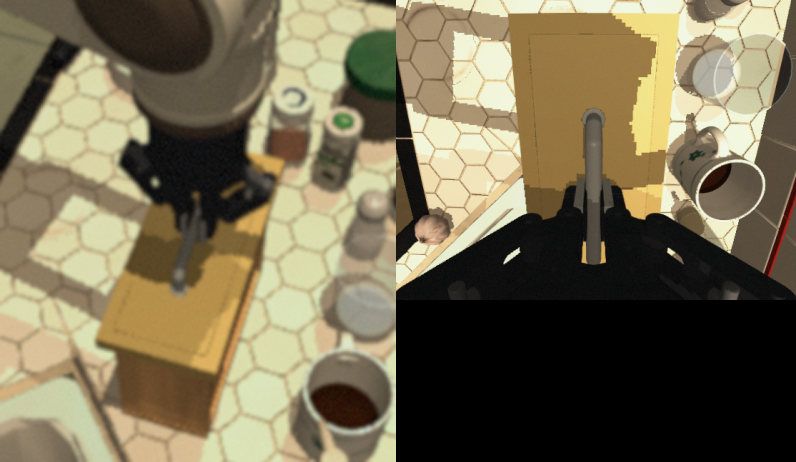

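The front sits flush on the box, still held and centred (small moments), and the bystanders are untouched. Contact is about 13.7 N, so I'm adding a touch more.

>>> drive_tool([
  [[0, 0, -0.012, 0, 0, 0, 0], [0, 0, -0.012, 0, 0, 0, 0], [0, 0, -0.012, 0, 0, 0, 0], [0, 0, -0.012, 0, 0, 0, 0], [0, 0, -0.012, 0, 0, 0, 0], [0, 0, -0.012, 0, 0, 0, 0], [0, 0, -0.012, 0, 0, 0, 0], [0, 0, -0.012, 0, 0, 0, 0]],
])

```text
time_s: 13.25
tcp_pos: [0.6408, -0.0281, 0.3639]
tool_rot: [2.192, 2.249, 0.001]
force: [-1.8, 0.2, 11.2]
opening: 0.0078
gripper_force: 60.3
```

```bash
python3 - <<'E'
from h import *
F=[]
for i in range(8): grab('scene');F.append(status.state()['force'])
m=np.mean(F,0);print(m,status.state()['ft_torque'])
if 9.3<m[2]<12: print(manip.close_job())
E
```

```text
[-1.46541135  0.62578949 10.42601204] [0.1534727  0.22791155 0.02247117]
the job is handed in; nothing more can be done
None
```

The front is seated on both dowels and judged flush from the final height and the low wrist moments, with the arm still gripping the handle and pressing at about 15 N; the job was handed in at about 14 s, with no contact with the jars, mill, glass or mug seen in the pictures.

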